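# Zero the colorimeter on the blank and read the sample

## Robot

A 6-joint arm with a two-finger parallel gripper is mounted at the origin on a cart in front of the work surface, level with it; the furniture and walls round the work are solid. World frame = base frame: x ahead of the robot, y to its left, z up, the work surface at z = 0. Lengths are in m, angles in degrees, forces in N, time in s.
With the tool pointing down it reaches from about 0.375 to 0.9 m from the base axis. Payload 3.1 kg.
Tool frame: the origin (TCP) lies between the finger pads; the fingertips stand 19 mm ahead of it and the grasp point (between the pads) is the TCP (bot.tips_ahead is the distance from the TCP to the fingertips, in m); x points along the fingers, y is the direction in which the jaws open and shut, and the axes are right-handed (so a half turn about x gives the same grasp; the last joint's range is limited). The gripper opens to 87 mm and grips with 3 to 60 N. Pads are 19 mm wide; open, the fingers measure 117 mm over their backs; the gripper's body (75 mm by 190 mm) begins 51 mm behind the grasp point.
Start: joints at [-74.456, 30.224, 82.088, -0, 67.689, -10.227], TCP at [0.272, -0.563, 0.242] pointing down, gripper open.
Joint ranges: [-176.69, 176.69], [-43.24, 126.21], [12.49, 139.97], [-82, 262], [0, 151.66], [-163.58, 163.58]. Speed limits (degrees/s): [159.86, 159.86, 180, 180, 180, 180].

## Interface

Orientations are given as [roll, pitch, yaw] about the fixed x, y, z axes, in that order (R = Rz(yaw) Ry(pitch) Rx(roll)).
In Python, from workcell import bot, cams gives the robot as it stands. The module is installed in compiled form; this text tells all that it offers.
- The arm moves only by the shell command python3 -m handwheel 'ROWS' [FORCE]. ROWS is JSON, a list of rows, each a list of 7 numbers: the finger opening in cm, from 0 to 8.7, then the shift along the tool's x, y, z in cm, then the turn, a rotation vector about the tool's x, y, z in rad. In form: [[gripper, tx, ty, tz, wx, wy, wz], ...]. A call has 1 to 8 rows; each row is the pose to reach, as a shift and turn from the pose commanded when the call began, along the tool's axes at that moment; what a row does not reach only later rows make up. A row lasts 1/8 s, in which the tool goes at most 62.5 mm and 10.7 degrees, less where a joint would pass 70% of its speed; a pose out of reach is approached as far as the arm can. A call with a gripper value outside its range is refused whole. The fingers move at their own pace and stop on an object; FORCE is the grip in N (left out, the last holds). Time passes only in rows, so rows that repeat a pose let the fingers close. It gives the time, the measured TCP pose, the force and the opening at its end, in the units of the state.
- bot.get_obs(): the state, without advancing time (a new reading comes with each control period).
- cams.snapshot(name): name is "scene" or "top" or "wrist"; returns a dict with "pixels" (400x640x3 uint8, red, green, blue), "z_map" (400x640 float32, m along the optical axis (not along the pixel's ray), 0 where there is no reading), "fovy" (degrees; the focal length in pixels is half the picture's height over the tangent of half this angle, whatever the lens; pixels are square), "cx", "cy" (the principal point, pixels), "rvec" (rotation vector, rad) and "tvec" (3), from world to camera coordinates, as OpenCV has them. Camera axes: x right, y down, z forward; pixel columns grow to the right and rows downward; lengths in m; the calibration is good to about 2 mm. A picture is of the moment at which its call begins.
- bot.finish_job(): hands the job in, once; it reports no verdict.
The state is a dict: "time": time; "joint_pos": joint angles; "qvel": joint speeds; "tau": joint torques, N m; "tool_pos": TCP position; "tcp_rot": TCP orientation; "contact_force": force on the tool from outside, world axes, zero at the start; "ft_torque": the same for the moment, N m; "finger_gap": finger opening in m.
Only numpy, scipy, OpenCV 4.12 (cv2) and the standard library are available. Lean on these libraries where they do the work, as an engineer would, in place of code of your own. Each camera call takes 0.05 s, during which the arm holds its last target. There are 200 camera calls.

## Task

Take a reading on the two-cell colorimeter in the steel tray: push the carriage's knob in until the carriage is fully home and hold it there for about a second, so that the instrument zeroes on the blank, then let go so that the carriage springs back and is caught by its stop pin with the sample vial in the beam. Only then press the round read key right down and let it up again. Only push and press, pick nothing up: leave both vials standing in their cells and do not disturb the things round the instrument.

Things in the scene. Friction and masses are not known exactly. Their poses are not given: they have to be found in the camera images.
- colorimeter: Fixed bench colorimeter, 142 x 110 x 109 mm, standing in a steel tray (rim 24 mm high). Origin at its underside (1 mm above the worktop), under the middle of the hood's mouth. +x: the way the carriage is pushed in (roughly to the robot's left); +y: to its front panel (roughly to the robot). In mm: grey hood x 0..80, y -34..34, top z 109; white console x -50..80, y 30..76, top z 46.
- cell_carriage (a joint): Carriage travel, m: 0 = fully out (start), 0.060 = fully home on its end stop (blank in the beam), 0.030 = caught by the stop pin (sample in the beam). A spring drives it out with 4 N at 0 to 6.4 N at 0.060; damping 30 N s/m. Let go before about 0.031 it runs right out again; let go beyond, it returns only to 0.030, where the dropped pin holds it.
- knob_face (a point): Middle of the flat outer face (27 mm across) of the carriage's black push knob, a disc 32 mm across, 12 mm thick. The face looks along the colorimeter's -x and moves with the carriage: at x -115, y 0, z 52 mm in its frame at the start, x -55 fully home. A rod 10 mm thick and 41 mm long joins it to the carriage, whose two black light shields rise to z 100 (at x -60 and -30 at the start).
- stop_pin (a joint): Drop of the steel stop pin, m: 0 = raised, riding on the latch bar (start); 0.006 = dropped, head down on its bracket. Its head is 15 mm across, on a bracket beside the carriage at x -23..-5, y 17..33, top z 62 mm (head up to z 80) in the colorimeter's frame. It drops by its own spring and need not be touched.
- read_key (a joint): Press of the read key, m: 0 = up, 0.005 = right down; a spring returns it (1.5 N to start, 4 N right down).
- read_key_top (a point): Middle of the top of the read key, the large round grey key (23 mm across, in a steel ring 33 mm across) at the console's end nearest the push knob. It faces up, stands 7.5 mm above the console and lies at x -29, y 55, z 53.5 mm in the colorimeter's frame.
- beam (a point): Where the light beam crosses the tunnel: x 15, y 0, z 72 mm in the colorimeter's frame.
- sample_vial: Vial with screw cap, 21 mm across, 57 mm high, loose in the carriage's inner cell (the one nearer the hood). Origin at the middle of its underside, 42 mm above the colorimeter's underside; the cells are 20 mm deep.
- blank_vial: The same kind of vial, with a paler cap, loose in the carriage's outer cell (the one nearer the knob).
- spare_vial: Bystander: vial, 21 mm across, 57 mm high, standing behind the tray. Origin at the middle of its underside.
- beaker_50: Bystander: small beaker, 50 mm across, 59 mm high, behind the tray. Origin at the middle of its underside.
- dropper: Bystander: dropper bottle, 34 mm across, 102 mm high, left of the tray. Origin at the middle of its underside.
- forceps: Bystander: steel forceps, 140 x 15 x 8 mm, lying in the right end of the tray, under the place where the knob is pushed. Origin at the middle of its underside.
- stir_bar: Bystander: stirring bar, 30 x 9 x 9 mm, lying in the left end of the tray. Origin at the middle of its underside.
- lab_timer: Bystander: timer, 70 x 64 x 16 mm, lying right of the tray. Origin at the middle of its underside.

How it is judged (in metres and radians):
On the way, in this order (a step that is already met when the one before it is completed fails the run):
1. the carriage is pushed fully home and held there for at least 0.6 s (value of joint cell_carriage above 0.056 m), for 0.6 s.
2. the carriage is let go and stands caught by the dropped stop pin (value of joint cell_carriage between 0.028 and 0.032 m and value of joint stop_pin above 0.0045 m and contact force between each of the fingers, the arm and colorimeter below 0.2 N), for 0.2 s.
3. the read key is pressed down (value of joint read_key above 0.004 m), for 0.1 s.
At the end, for the whole second after the job is handed in: The carriage rests at 0.030 m (within 2 mm) against the dropped stop pin (dropped at least 4.5 mm), the sample vial stands within 5 mm of the beam, the read key is up again, and both vials stand upright (within 0.2 rad) at rest on the floors of their cells (within 3 mm) (value of joint cell_carriage between 0.028 and 0.032 m and value of joint stop_pin above 0.0045 m and value of joint read_key below 0.001 m and horizontal distance between sample_vial and beam below 0.005 m and z of each of sample_vial, blank_vial in the frame of colorimeter below 0.045 m and angle between each of sample_vial, blank_vial's own z axis and vertical below 0.2 rad and linear speed of each of sample_vial, blank_vial below 0.02 m/s); the robot touches nothing.
It fails at once if the read key is pressed while the carriage is not caught by its stop pin (value of joint read_key above 0.003 m and not (value of joint cell_carriage between 0.028 and 0.032 m and value of joint stop_pin above 0.004 m)).
It fails at once if a vial is lifted out of its cell or tipped (z of any of sample_vial, blank_vial in the frame of colorimeter above 0.05 m or angle between any of sample_vial, blank_vial's own z axis and vertical above 0.3 rad).
It fails at once if a bystander is moved by more than 20 mm (distance of any of spare_vial, beaker_50, dropper, forceps, stir_bar, lab_timer from where it was at the start of the episode above 0.02 m).
It also fails if it takes over 45 s, if anything falls off the work surface, if the arm or the gripper's body presses on something with over 40 N, if the wrist force passes 120 N, or if a joint passes its speed limit or range.

## Working session

There is one attempt and no reset: what is moved stays moved. The work goes in short steps, Python scripts to look and compute and a shell command to move; the robot and the scene stay as the last step left them, time stands still between calls to the robot, and variables do not carry over. Pictures are saved under pics/ and viewed, about 8 in all and at most 12, crops included, and the job is handed in when it is done.

```bash
mkdir -p pics; cat > h.py <<'E'
import numpy as np,cv2
from workcell import bot,cams
from scipy.spatial.transform import Rotation as R
def snap(n):
    s=cams.snapshot(n); np.savez('last_'+n+'.npz',**s); return s
def cloud(s):
    z=s['z_map']; f=200/np.tan(np.radians(s['fovy'])/2)
    v,u=np.mgrid[0:400,0:640]
    p=np.stack([(u-s['cx'])/f*z,(v-s['cy'])/f*z,z],-1)
    M=cv2.Rodrigues(np.array(s['rvec'],float))[0]
    return (p-np.array(s['tvec']).ravel())@M   # M^T(p-t)
def save(img,n): cv2.imwrite('pics/'+n,cv2.cvtColor(np.ascontiguousarray(img),cv2.COLOR_RGB2BGR))
E
python3 - <<'E'
from h import *
o=bot.get_obs(); print(o)
for n in('top','scene'):
    s=snap(n); save(s['pixels'],n+'1.png'); print(n,s['fovy'],s['tvec'],s['rvec'])
E
```

```text
{'time': 0.0, 'joint_pos': array([-7.44573826e+01,  3.02793639e+01,  8.21577535e+01,  9.76053783e-04,
        6.76877411e+01, -1.02269231e+01]), 'qvel': array([-0.0201171 , -0.02603047,  0.09211716,  0.02711126,  0.05838379,
       -0.09914325]), 'tau': array([-4.87167181e-04, -4.40047753e+01, -1.76590812e+01,  6.33016555e-02,
        5.80989977e-02, -1.60071390e-04]), 'tool_pos': array([ 0.27156465, -0.56214427,  0.24055973]), 'tcp_rot': array([-100.64090679,   89.87513816,  105.12826215]), 'contact_force': array([ 0.14988318,  0.03543207, -0.77276907]), 'ft_torque': array([-0.01437117, -0.00810733, -0.05096233]), 'finger_gap': 0.08704939121094489}
top 44.336968747477826 [-0.19634296  0.57046855  1.13254748] [ 2.16393843 -2.06073469  0.21444861]
scene 44.23620836370858 [-0.60165721  0.11089107  1.03347212] [ 2.03334053 -0.48415826  0.25622151]
```

View pics/top1.png

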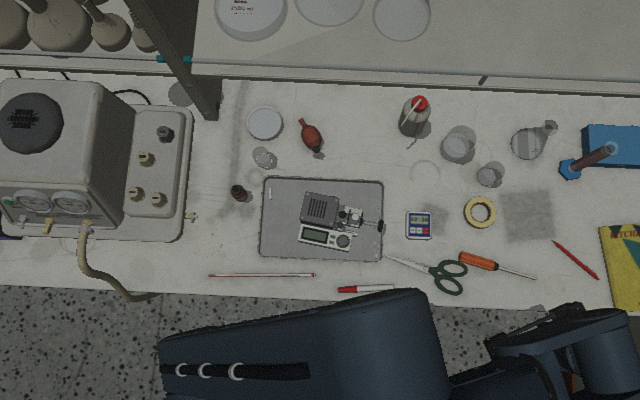

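View pics/scene1.png

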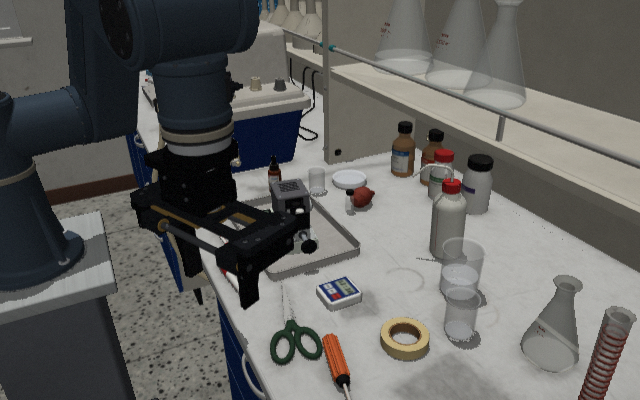

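The top view shows the hood at about (320,208), the knob at (380,226), the read key at (343,241) and the timer at (419,225). Next I measure them from the depth map.

```bash
python3 - <<'E'
from h import *
s=dict(np.load('last_top.npz')); P=cloud(s)
x0,y0,x1,y1=250,165,450,270
save(cv2.resize(s['pixels'][y0:y1,x0:x1],None,fx=4,fy=4,interpolation=cv2.INTER_CUBIC),'top_crop.png')
for n,(u,v) in dict(hood=(320,208),knob=(380,226),key=(343,241),timer=(419,225),table=(230,250),tray=(280,240)).items(): print(n,P[v,u].round(4))
sub=np.zeros((400,640),bool); sub[180:262,285:400]=1
H=P[...,2]
m=sub&(H>.104)&(H<.116); n,l,st,c=cv2.connectedComponentsWithStats(m.astype(np.uint8)); 
i=1+st[1:,4].argmax(); q=P[l==i]; r=cv2.minAreaRect((q[:,:2]*1000).astype(np.float32)); print('hood',r,q[:,2].mean(),len(q))
m=sub&(H>.042)&(H<.052); n,l,st,c=cv2.connectedComponentsWithStats(m.astype(np.uint8))
i=1+st[1:,4].argmax(); q=P[l==i]; print('console',cv2.minAreaRect((q[:,:2]*1000).astype(np.float32)),q[:,2].mean(),len(q))
E
```

```text
hood [ 0.5291 -0.1574  0.111 ]
knob [ 0.4996 -0.3007  0.072 ]
key [ 0.462  -0.2154  0.0516]
timer [ 0.5144 -0.403   0.018 ]
table [ 4.314e-01  6.270e-02 -4.000e-04]
tray [ 0.462  -0.0601  0.003 ]
hood ((528.2969360351562, -154.75035095214844), (81.96668243408203, 70.61576843261719), 80.7281265258789) 0.11002532561912397 1050
console ((471.82684326171875, -170.72410583496094), (129.26638793945312, 45.72319030761719), 80.47322082519531) 0.04743825218770319 866
```

View pics/top_crop.png

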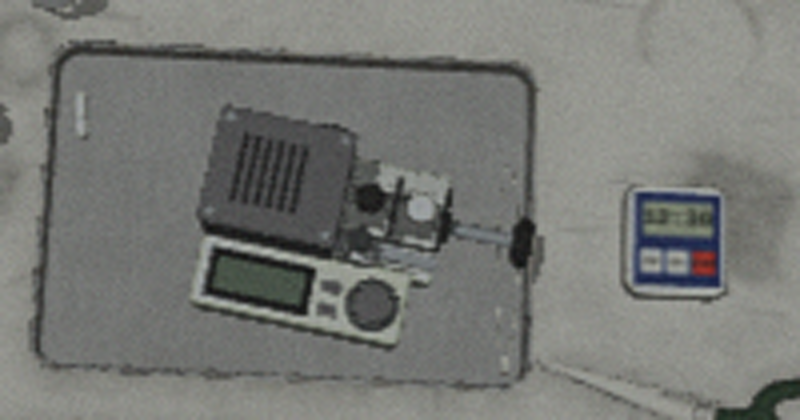

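The measured hood centre and console centre fit one pose within 1 mm: origin near (0.522, -0.194), x-axis yaw 80.6°. The key and knob heights also agree. Now the move to a place outside the knob, jaws across the push direction.

```bash
cat >> h.py <<'E'
yaw=np.radians(80.6); ex=np.array([np.cos(yaw),np.sin(yaw),0]); ey=np.array([-ex[1],ex[0],0]); ez=np.array([0,0,1.])
O=np.array([.5218,-.1942,.001]); L=np.stack([ex,ey,ez],1)
def plan(local_mm,turn=True):
    o=bot.get_obs(); R0=R.from_euler('xyz',o['tcp_rot'],degrees=True)
    t=O+L@(np.array(local_mm)/1000)
    best=min((R.from_matrix(np.stack([-ez,s*ey,np.cross(-ez,s*ey)],1)) for s in(1,-1)),key=lambda Q:(R0.inv()*Q).magnitude())
    print('t',round(o['time'],2),'tcp local mm',(L.T@(o['tool_pos']-O)*1000).round(1),'F local',(L.T@o['contact_force']).round(2),'gap',round(o['finger_gap'],4))
    print('shift cm',(R0.inv().apply(t-o['tool_pos'])*100).round(2),'turn',(R0.inv()*best).as_rotvec().round(3), 'target',t.round(3))
E
python3 - <<'E'
from h import *
plan([-165,0,150]); print(R.from_euler('xyz',bot.get_obs()['tcp_rot'],degrees=True).as_matrix().round(2))
E
```

```text
t 0.1 tcp local mm [-403.9  186.8  239.7] F local [ 0.11 -0.01  0.42] gap 0.0871
shift cm [  8.99  -8.76 -29.03] turn [-0.957 -0.001  0.002] target [ 0.495 -0.357  0.151]
[[-0.    0.43 -0.9 ]
 [ 0.   -0.9  -0.43]
 [-1.   -0.   -0.  ]]
```

```bash
python3 -m handwheel '[[0,0,-2,-6,-0.16,0,0],[0,0,-3.6,-12,-0.32,0,0],[0,0,-5.2,-17,-0.5,0,0],[0,1,-7,-22,-0.67,0,0],[0,3,-8,-26,-0.82,0,0],[0,5,-8.76,-29,-0.957,0,0],[0,7,-8.76,-29.03,-0.957,0,0],[0,9,-8.76,-29.03,-0.957,0,0]]' 20
python3 - <<'E'
from h import *
s=snap('wrist'); save(s['pixels'],'wrist1.png'); plan([-145,0,66])
P=cloud(s); np.save('P.npy',P)
E
```

```text
time: 1.1
tool_pos: [0.4954, -0.3568, 0.1504]
tcp_rot: [-122.9, 89.9, 137.8]
contact_force: [-0.0, -0.2, 0.5]
finger_gap: 0.0148
t 1.15 tcp local mm [-164.     1.1  146.7] F local [ 0.77 -0.18 -1.19] gap 0.0111
shift cm [ 8.08  0.15 -1.87] turn [ 0.001 -0.004  0.005] target [ 0.498 -0.337  0.067]
```

View pics/wrist1.png

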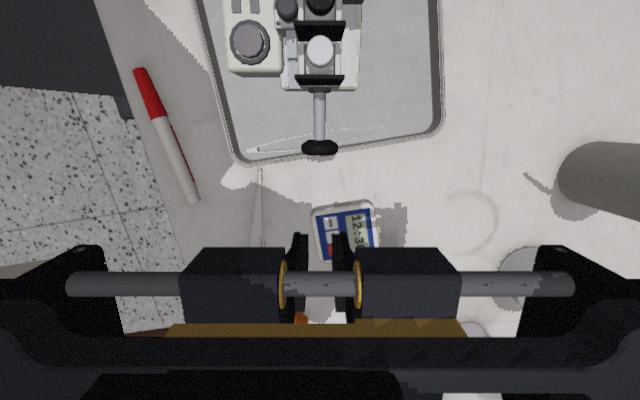

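The wrist view shows the knob at (320,148) in line with the jaw centre (about 320), the key at (249,42), and the timer beneath. The forceps lie under the knob inside the tray.

```bash
python3 - <<'E'
from h import *
s=dict(np.load('last_wrist.npz')); P=np.load('P.npy'); Q=(P-O)@L*1000
M=cv2.Rodrigues(s['rvec'].astype(float))[0]; print('cam local',(L.T@(-M.T@s['tvec'].ravel()-O)*1000).round(0))
for n,(u,v) in dict(knob=(320,148),knobback=(320,142),rod=(319,110),key=(249,42),timer=(345,230),vial=(320,50)).items(): print(n,Q[v,u].round(1))
k=(Q[...,2]>45)&(Q[...,2]<75)&(Q[...,0]<-95)&(Q[...,0]>-125)&(abs(Q[...,1])<30); k[240:]=0
print('knob',Q[k].min(0),Q[k].max(0),np.median(Q[k],0))
k=(Q[...,2]>51)&(Q[...,2]<57)&(np.hypot(Q[...,0]+29,Q[...,1]-55)<20)
print('key',Q[k].min(0),Q[k].max(0),Q[k].mean(0))
g=(Q[...,2]>80); g[:230]=0; g[:,:270]=0; g[:,370:]=0
print('fingers x,y,z min/max',[ (Q[g&(Q[...,2]<h)&(Q[...,2]>h-10)].min(0).round(),Q[g&(Q[...,2]<h)&(Q[...,2]>h-10)].max(0).round(),h) for h in (140,150,160,170) if (g&(Q[...,2]<h)&(Q[...,2]>h-10)).any()])
E
```

```text
cam local [-83.  -2. 293.]
knob [-107.8   -1.6   68.4]
knobback [-103.6   -1.6   62.7]
rod [-78.9  -0.8  57.9]
key [-29.6  52.7  53.9]
timer [-200.3  -28.6   16.4]
vial [-44.4  -1.5 100.5]
knob [-114.37318007  -15.89402147   51.43115708] [-95.19909799  14.29849043  69.44784786] [-106.84693439   -0.80819304   63.39911741]
key [-40.22102058  42.68161193  51.14237955] [-17.78876565  65.16039077  56.26621851] [-28.86091928  53.77621648  53.74040445]
fingers x,y,z min/max [(array([-156.,  -18.,  130.]), array([-152.,   15.,  140.]), 140), (array([-173.,  -18.,  140.]), array([-152.,   15.,  150.]), 150), (array([-166.,  -19.,  150.]), array([-152.,   16.,  160.]), 160), (array([-174.,  -20.,  160.]), array([-152.,   17.,  170.]), 170)]
```

```bash
python3 -m handwheel '[[0,3,0,-0.8,0,0,0],[0,6,0,-1.8,0,0,0],[0,8,0,-1.87,0,0,0],[0,8.5,-0.05,-1.87,0,-0.004,0.005],[0,8.5,-0.05,-1.87,0,-0.004,0.005]]'
python3 - <<'E'
from h import *
plan([-70,0,62])
E
```

```text
time: 1.78
tool_pos: [0.4976, -0.3393, 0.0667]
tcp_rot: [51.2, 89.6, -48.3]
contact_force: [-0.5, -0.2, 0.3]
finger_gap: 0.0001
t 1.77 tcp local mm [-147.1    0.2   65.7] F local [-0.26  0.42  0.31] gap 0.0001
shift cm [ 0.34  0.02 -7.71] turn [-0.     0.004 -0.005] target [ 0.51  -0.263  0.063]
```

```bash
python3 -m handwheel '[[0,0,0,-1,0,0,0],[0,0,0,-2,0,0,0],[0,0,0,-3,0,0,0],[0,0,0,-4,0,0,0],[0,0,0,-5,0,0,0],[0,0,0,-6,0,0,0],[0,0,0,-6.7,0,0,0],[0,0,0,-7.2,0,0,0]]'
python3 - <<'E'
from h import *
plan([-67,0,62]); s=snap('wrist'); save(s['pixels'],'wrist2.png')
E
```

```text
time: 2.78
tool_pos: [0.5096, -0.2699, 0.0674]
tcp_rot: [37.7, 89.4, -61.6]
contact_force: [-4.7, -7.0, 1.7]
finger_gap: 0.0002
t 2.77 tcp local mm [-76.6  -0.3  66.4] F local [-7.69  3.47  1.69] gap 0.0002
shift cm [ 0.43 -0.03 -0.97] turn [ 0.002  0.009 -0.007] target [ 0.511 -0.26   0.063]
```

```bash
python3 -m handwheel '[[0,0,0,-0.5,0,0,0],[0,0,0,-0.8,0,0,0],[0,0,0,-1.1,0,0,0],[0,0,0,-1.1,0,0,0]]'
python3 - <<'E'
from h import *
plan([-67,0,62]); s=snap('wrist'); save(s['pixels'],'wrist3.png')
E
```

```text
time: 3.32
tool_pos: [0.5114, -0.2593, 0.0674]
tcp_rot: [37.4, 89.4, -61.9]
contact_force: [-3.0, -6.9, 1.4]
finger_gap: 0.0004
t 3.33 tcp local mm [-65.9  -0.3  66.4] F local [-7.27  1.87  1.4 ] gap 0.0004
shift cm [ 0.44 -0.04  0.11] turn [ 0.002  0.009 -0.007] target [ 0.511 -0.26   0.063]
```

View pics/wrist3.png

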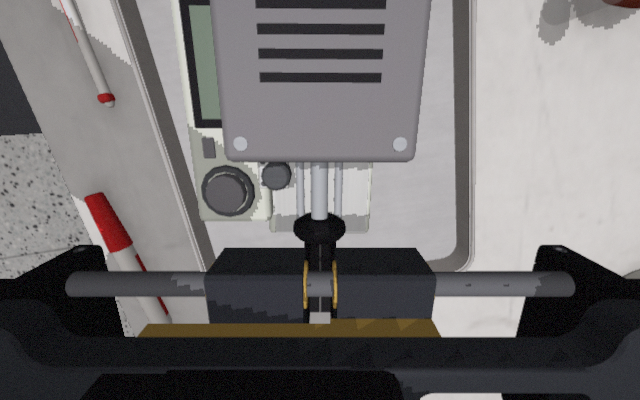

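The fingers sit on the knob at (320,228), and the vials and shields are inside the hood. Contact force is about the spring force, so I creep on to the end stop and watch the force rise.

```bash
python3 -m handwheel '[[0,0,0,-0.2,0,0,0],[0,0,0,-0.3,0,0,0],[0,0,0,-0.3,0,0,0]]'
python3 - <<'E'
from h import *
plan([-67,0,62])
E
```

```text
time: 3.75
tool_pos: [0.5115, -0.259, 0.0675]
tcp_rot: [28.7, 89.2, -70.5]
contact_force: [-7.6, -15.0, 0.7]
finger_gap: 0.0001
t 3.75 tcp local mm [-65.7  -0.4  66.5] F local [-16.01   5.03   0.68] gap 0.0001
shift cm [ 0.45 -0.05  0.13] turn [ 0.004  0.013 -0.007] target [ 0.511 -0.26   0.063]
```

It no longer moves and the force has risen to 16 N, so it is home on the stop. Hold.

```bash
python3 -m handwheel '[[0,0,0,-0.1,0,0,0],[0,0,0,-0.1,0,0,0],[0,0,0,-0.1,0,0,0],[0,0,0,-0.1,0,0,0],[0,0,0,-0.1,0,0,0],[0,0,0,-0.1,0,0,0],[0,0,0,-0.1,0,0,0],[0,0,0,-0.1,0,0,0]]'
python3 -m handwheel '[[0,0,0,0,0,0,0],[0,0,0,0,0,0,0],[0,0,0,0,0,0,0],[0,0,0,0,0,0,0]]'
python3 -m handwheel '[[0,0,0,1,0,0,0],[0,0,0,2,0,0,0],[0,0,0,3.2,0,0,0],[0,0,0,4.5,0,0,0],[0,0,0,6,0,0,0],[0,0,0,7.5,0,0,0],[0,0,0,7.5,0,0,0]]'
python3 - <<'E'
from h import *
s=snap('wrist'); save(s['pixels'],'wrist4.png'); plan([-29,54.5,120])
Q=(cloud(s)-O)@L*1000
k=(Q[...,2]>45)&(Q[...,2]<75)&(Q[...,0]<-60)&(Q[...,0]>-128)&(abs(Q[...,1])<20); k[240:]=0
print('knob',Q[k].min(0),Q[k].max(0))
E
```

```text
time: 4.75
tool_pos: [0.5115, -0.259, 0.0675]
tcp_rot: [27.1, 89.1, -72.0]
contact_force: [-8.8, -16.5, 0.1]
finger_gap: 0.0002
time: 5.25
tool_pos: [0.5116, -0.259, 0.0675]
tcp_rot: [27.1, 89.1, -72.0]
contact_force: [-8.6, -17.0, 1.6]
finger_gap: 0.0004
time: 6.12
tool_pos: [0.4996, -0.3287, 0.0664]
tcp_rot: [52.7, 89.6, -46.8]
contact_force: [0.3, 1.1, -0.2]
finger_gap: 0.0005
t 6.17 tcp local mm [-135.4    0.3   65.3] F local [ 1.49 -0.02  0.37] gap 0.0006
shift cm [ -5.53  -5.4  -10.62] turn [-0.001  0.003 -0.005] target [ 0.463 -0.214  0.121]
knob [-127.0260298   -16.31153662   45.33945862] [-60.02178963  14.67725435  69.66908784]
```

View pics/wrist4.png

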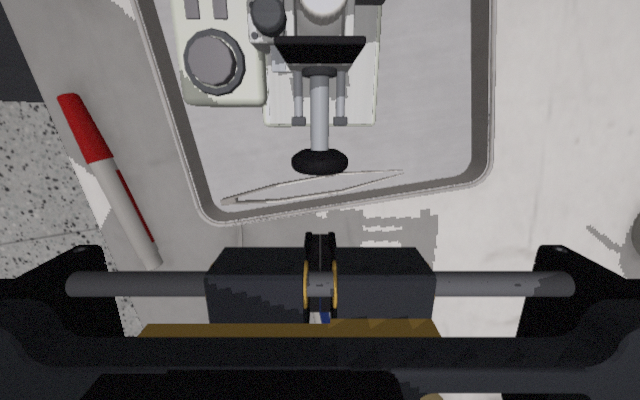

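The knob at (320,160) is short of the tray's rim, so the carriage looks caught. I rise clear, check its position from depth, and go over the key.

```bash
python3 -m handwheel '[[0,-3,0,0,0,0,0],[0,-7,0,0,0,0,0],[0,-7,-1.5,-3,0,0,0],[0,-7,-3,-6,0,0,0],[0,-7,-4.5,-9,0,0,0],[0,-7,-5.4,-10.62,0,0.003,-0.005],[0,-7,-5.4,-10.62,0,0.003,-0.005],[0,-7,-5.4,-10.62,0,0.003,-0.005]]'
python3 - <<'E'
from h import *
s=dict(np.load('last_wrist.npz')); Q=(cloud(s)-O)@L*1000
k=Q[150:175,320]; print('knob, column 320:',k[(k[:,2]>45)].round(0)[::3].tolist())
s=snap('top'); save(cv2.resize(s['pixels'][165:270,250:450],None,fx=3,fy=3),'top2.png')
Q=(cloud(s)-O)@L*1000
k=(Q[...,2]>45)&(Q[...,2]<75)&(Q[...,0]<-62)&(Q[...,0]>-128)&(abs(Q[...,1])<20)
print('top knob',k.sum(),Q[k].min(0) if k.any() else '')
plan([-29,54.5,75])
s=snap('wrist'); save(s['pixels'],'wrist5.png')
Q=(cloud(s)-O)@L*1000
k=(Q[...,2]>51)&(Q[...,2]<57)&(np.hypot(Q[...,0]+29,Q[...,1]-55)<20)
print('key',k.sum(),Q[k].mean(0) if k.any() else '')
E
```

```text
time: 7.18
tool_pos: [0.4645, -0.2146, 0.136]
tcp_rot: [40.8, 89.8, -58.6]
contact_force: [-0.1, -0.3, 0.4]
finger_gap: 0.0002
knob, column 320: [[-73.0, -1.0, 57.0], [-73.0, -1.0, 62.0], [-75.0, -1.0, 65.0], [-76.0, -1.0, 67.0], [-77.0, -1.0, 69.0], [-79.0, -1.0, 68.0], [-80.0, -1.0, 68.0], [-82.0, -1.0, 68.0], [-84.0, -1.0, 66.0]]
top knob 0 
t 7.22 tcp local mm [-29.7  53.2 135. ] F local [-0.31 -0.24 -0.68] gap 0.0004
shift cm [ 6.   -0.14 -0.08] turn [-0.     0.002 -0.002] target [ 0.463 -0.214  0.076]
key 520 [-27.81394516  54.14121158  53.70249391]
```

View pics/wrist5.png

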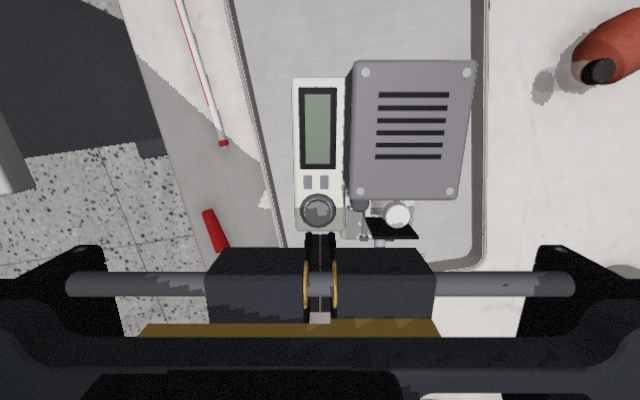

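The knob spans x -73 to -85, so the carriage is caught at 0.030. The wrist view shows the key at (318,211) in line with the jaws, with the hood clear to the right. Descend to just above the key.

```bash
python3 -m handwheel '[[0,3,-0.1,0,0,0.002,-0.002],[0,5,-0.12,0,0,0.002,-0.002],[0,5.8,-0.12,0,0,0.002,-0.002],[0,5.8,-0.12,0,0,0.002,-0.002],[0,5.8,-0.12,0,0,0.002,-0.002]]'
python3 - <<'E'
from h import *
plan([-29.5,54.5,67.5])
E
```

```text
time: 7.9
tool_pos: [0.4627, -0.2138, 0.0784]
tcp_rot: [-115.1, 90.0, 145.5]
contact_force: [0.4, -0.5, 0.4]
finger_gap: 0.0003
t 7.9 tcp local mm [-29.   55.1  77.4] F local [-0.43 -0.45  0.42] gap 0.0003
shift cm [0.99 0.06 0.05] turn [-0.    -0.     0.001] target [ 0.463 -0.214  0.068]
```

```bash
python3 -m handwheel '[[0,0.4,0,0,0,0,0],[0,0.6,0,0,0,0,0],[0,0.8,0,0,0,0,0],[0,0.9,0,0,0,0,0],[0,0.9,0,0,0,0,0]]'
python3 - <<'E'
from h import *
plan([-29.5,54.5,67.5])
E
```

```text
time: 8.52
tool_pos: [0.4627, -0.2136, 0.069]
tcp_rot: [-115.0, 90.0, 145.6]
contact_force: [1.3, -1.3, 3.8]
finger_gap: 0.0004
t 8.53 tcp local mm [-28.8  55.2  68. ] F local [-1.11 -1.52  3.83] gap 0.0004
shift cm [0.05 0.07 0.07] turn [-0.    -0.     0.001] target [ 0.463 -0.214  0.068]
```

Force is 3.8 N, close to the 4 N of a fully pressed key. I press further until the stop shows in the force.

```bash
python3 -m handwheel '[[0,0.1,0,0,0,0,0],[0,0.2,0,0,0,0,0],[0,0.2,0,0,0,0,0],[0,0.2,0,0,0,0,0]]'
python3 - <<'E'
from h import *
plan([-29.5,54.5,67.5])
E
```

```text
time: 9.02
tool_pos: [0.4627, -0.2136, 0.0687]
tcp_rot: [-36.7, 90.0, -136.1]
contact_force: [-1.4, 0.5, 17.6]
finger_gap: 0.0005
t 9.03 tcp local mm [-28.8  55.1  67.7] F local [ 0.26  1.48 17.59] gap 0.0005
shift cm [0.02 0.06 0.07] turn [0. 0. 0.] target [ 0.463 -0.214  0.068]
```

The key is on its stop: 17.6 N, with the tip at z 48.7 mm, which is 5 mm below the key's rest height. Now release it and retreat.

```bash
python3 -m handwheel '[[0,-0.5,0,0,0,0,0],[0,-1.5,0,0,0,0,0],[0,-4,0,0,0,0,0],[0,-8,0,0,0,0,0],[0,-10,0,3,0,0,0],[0,-10,0,8,0,0,0],[0,-10,0,13,0,0,0],[0,-10,0,16,0,0,0]]'
python3 -m handwheel '[[0,0,0,0,0,0,0],[0,0,0,0,0,0,0],[0,0,0,0,0,0,0],[0,0,0,0,0,0,0]]'
python3 - <<'E'
from h import *
s=snap('wrist'); Q=(cloud(s)-O)@L*1000; save(s['pixels'],'wrist6.png'); plan([0,0,0])
k=(Q[...,2]>45)&(np.hypot(Q[...,0]+29,Q[...,1]-55)<8); print('key z',np.median(Q[k],0))
k=(Q[...,2]>60)&(Q[...,2]<75)&(Q[...,0]<-62)&(Q[...,0]>-128)&(abs(Q[...,1])<16); print('knob top',Q[k].min(0),Q[k].max(0))
k=(Q[...,2]>97)&(Q[...,2]<106)&(Q[...,0]<-5)&(Q[...,0]>-60)&(abs(Q[...,1])<14); print('blank cap',Q[k].mean(0))
E
```

```text
time: 10.02
tool_pos: [0.4353, -0.3729, 0.1665]
tcp_rot: [-118.8, 89.8, 141.7]
contact_force: [-0.0, 0.2, -0.2]
finger_gap: 0.0001
time: 10.52
tool_pos: [0.4364, -0.37, 0.1667]
tcp_rot: [-121.6, 89.8, 139.0]
contact_force: [-0.1, 0.7, -0.7]
finger_gap: 0.0005
t 10.57 tcp local mm [-187.6   55.5  165.7] F local [-0.03 -0.03 -0.86] gap 0.0005
shift cm [ 16.58   5.61 -18.73] turn [ 0.001 -0.001  0.002] target [ 0.522 -0.194  0.001]
key z [-28.82946637  54.81655276  53.85627194]
knob top [-84.96173217 -14.45839259  60.04520969] [-73.23917483  12.84483453  69.59644259]
blank cap [nan nan nan]<stdin>:5: RuntimeWarning: Mean of empty slice.
  ret = um.true_divide(
```

View pics/wrist6.png

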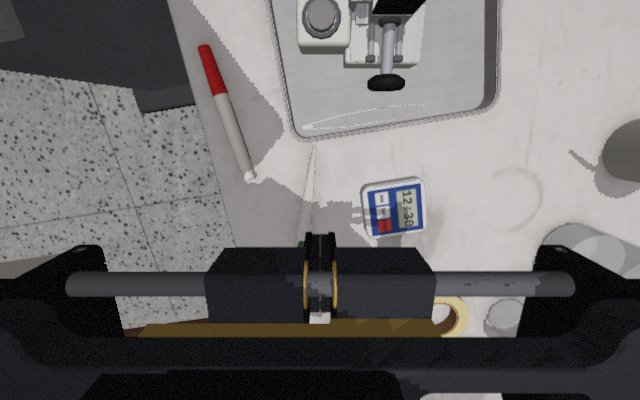

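The key at (321,15) is up (z 53.9), the knob at (387,83) still stands at x -85, and the forceps and timer are where they were. The robot touches nothing, so I hand in.

```bash
python3 -c "
from workcell import bot; print(bot.finish_job())"
```

```text
the job is handed in; nothing more can be done
None
```

I took the reading in the required order and handed the job in at about 10.6 s; it reported no verdict.

- **Zeroing:** I pushed the knob until it stopped moving and the force rose to about 17 N. I held it there for about 1.5 s, then drew back so the carriage sprang out.
- **Caught position:** the depth image put the knob face at x -85 mm, which is 0.030 m of travel, so the carriage was caught by its pin. I did not measure the drop of the stop pin itself.
- **Read key:** I pressed it onto its stop (17.6 N, about 5 mm down) and let it up.

**Last checks:** the key is up (z 53.9 mm), the knob is still at x -85 mm, the forceps and timer look undisturbed, and the robot touches nothing.

**Not checked at the end:**
- **Vials:** the blank vial's cap was out of view, so that check gave no value. It was last seen standing upright in its cell just before the key press. The sample vial was not measured directly.
- **Other bystanders:** the spare vial, beaker, dropper and stir bar were not checked in the last image.

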